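# Function check of a bench saw's emergency stop

## Task

Do the daily check of the saw's emergency stop on the grey push-button station: push the big red stop button all the way in until it latches, then push it round clockwise by its lobes with the fingertips, without gripping it, until it lets go and springs back out. Then press the blue reset button fully in and let it come back up, without pressing the green start button or disturbing the other things on the bench.

Things in the scene. Friction and masses are not known exactly. Their poses are not given: they have to be found in the camera images.
- stop_top (a point): middle of the flat top of the red emergency-stop head, 95.5 mm above the bench when out; it moves and turns with the head. Head 20 mm high: round hub 37 mm across (flat top 25 mm across with two white curved arrows) and three lobes 120 degrees apart that reach 31 mm from the axis. Site z is up along the axis; point x points out along the middle of one lobe
- stop_lobe (a point): point in one of the three like lobes of the red head, 23 mm out from the axis along point x and 12 mm below the head's top; axes as stop_top. Each lobe is 16 mm wide with straight upright sides and a round end, and fills the lowest 16 mm of the head (4 to 20 mm below its top); the gaps between lobes are open
- stop_press (a joint): how far the red head is pushed in, m: 0 = out, 0.0065 = fully in and latched (it stays in by itself). It takes about 16 N; past about 0.0055 it snaps in. While latched only twisting brings it out
- stop_twist (a joint): how far the red head is turned clockwise seen from above, rad: 0 = at rest, end stop at 1.05. The latch lets go somewhere from 0.3 to 0.85 (late when the fingers' friction holds the head down) and the head springs up 6.5 mm; push it to about 1.0 to be sure. It takes 0.1 to 0.14 N m, 4 to 6 N at a lobe's side. A spring turns the head back to 0 when it is let go
- reset_btn_top (a point): middle of the top of the blue reset button, a 23 mm wide round cap standing 11.5 mm proud of a 30 mm steel ring; 75.5 mm above the bench. Its place on the station may be swapped with the green button's, 60 mm away
- reset_btn (a joint): how far the blue button is pressed, m: 0 = out, 0.005 = fully in (about 5.5 N); it springs back
- start_btn_top (a point): middle of the top of the green start button, a 23 mm round cap lying flush (0.5 mm below the rim) in a 30 mm wide steel ring, 74.5 mm above the bench; not to be pressed
- start_btn (a joint): how far the green button is pressed, m: 0 = out, 0.005 = fully in
- station: grey push-button station bolted to the bench, box 114 (x) x 254 (y) x 60 mm high; origin: centre of its underside, z up. On its lid: red stop at y = +64 mm, with only a thin stem and a 6 mm high bezel 42 mm across under the head; blue and green buttons at y = -30 and -90 mm in either order; small lamp 10 mm high at x = +37, y = -60 mm. Conduit from its -y end into the bench
- padlock: loose red lockout padlock lying flat beside the station, body 40 x 42 x 22 mm with a steel shackle; leave it alone. Origin: under the middle of its body
- tape_measure: loose yellow tape measure, 70 x 36 x 64 mm high, standing behind the station; leave it alone. Origin: centre of its underside
- offcut: loose pale wood offcut, 45 x 95 x 38 mm high, standing at the stop-button end of the station; leave it alone. Origin: centre of its underside
- blade_wrench: loose steel wrench 200 mm long lying on the bench; leave it alone. Origin: its middle, underside
- push_stick: loose flat orange push stick about 360 mm long, 12 mm thick, lying on the bench to the robot's right; leave it alone. Origin: near its middle, underside
- screw_jar: loose glass screw jar with a black cap, 68 mm across, 85 mm high; leave it alone. Origin: centre of its underside
- mug: loose blue mug, 80 mm across, 92 mm high; leave it alone. Origin: centre of its underside

How it is judged:
On the way, in this order (a step that is already met when the one before it is completed fails the run):
1. the red stop button is pushed fully in (value of joint stop_press above 0.0055 m), for 0.2 s.
2. the latched head is turned clockwise (value of joint stop_twist above 0.15 rad), for 0.05 s.
3. the latch lets go and the head is out again (value of joint stop_press below 0.0012 m), for 0.1 s.
4. the blue reset button is pressed fully in (value of joint reset_btn above 0.004 m), for 0.05 s.
At the end, for the whole second after the job is handed in: the red stop is out (less than 1.2 mm in) and has turned back to rest (within 0.12 rad), the blue and the green button are up (less than 1 mm in) (value of joint stop_press below 0.0012 m and value of joint stop_twist below 0.12 rad and value of joint each of reset_btn, start_btn below 0.001 m); the robot touches nothing.
It fails at once if the green start button is pressed (more than 2 mm) (value of joint start_btn above 0.002 m).
It fails at once if the red stop head is squeezed between the fingers while it is turned (over 32 N while turned 0.1 to 0.95 rad) (value of joint stop_twist between 0.1 and 0.95 rad and contact force between the fingers and stop_twist above 32 N).
It fails at once if another thing on the bench is disturbed (moved more than 25 mm) (distance of any of padlock, tape_measure, offcut, blade_wrench, push_stick, screw_jar, mug from where it was at the start of the episode above 0.025 m).
It also fails if it takes over 48 s, if anything falls off the work surface, if the arm or the gripper's body presses on something with over 40 N, if the wrist force passes 120 N, or if a joint passes its speed limit or range.

## Robot

A 6-joint arm with a two-finger parallel gripper is mounted at the origin on the work surface. World frame = base frame: x ahead of the robot, y to its left, z up, the work surface at z = 0. Lengths are in m, angles in rad, forces in N, time in s.
With the tool pointing down it reaches from about 0.3 to 0.75 m from the base axis. Payload 8.5 kg.
Tool frame: the origin (TCP) lies at the very end of the fingers, on their centre line; the grasp point (between the pads) lies 19 mm behind it; z points along the fingers, y is the direction in which the jaws open and shut (so a half turn about z gives the same grasp; the last joint's range is limited). The gripper opens to 88 mm and grips with 3 to 60 N. Pads are 18 mm wide; open, the fingers measure 123 mm over their backs; the gripper's body (75 mm by 187 mm) begins 45 mm behind the grasp point.
Start: joints at [1.008, 0.381, 1.297, -0, 1.464, -0.215], TCP at [0.187, 0.517, 0.239] pointing down, gripper open.
Joint ranges: [-3.11, 3.11], [-0.89, 2.33], [0.22, 2.48], [-1.42, 4.56], [0.17, 2.85], [-2.88, 2.88]. Speed limits (rad/s): [2.39, 2.39, 3.14, 3.14, 3.14, 3.14].

## Interface

Orientations are given as [roll, pitch, yaw] about the fixed x, y, z axes, in that order (R = Rz(yaw) Ry(pitch) Rx(roll)).
In Python, from station import get_state, optics, job gives the robot as it stands.
- The arm moves only by the tool drive_tool, never from a script. Its argument "plan" is a list of rows, each a list of 5 numbers: the finger opening in m, from 0 to 0.0881, then the shift along the tool's x, y, z in m, then the turn about the tool's z in units of 5 degrees (1.0 is 5 degrees). In form: [[grip, tx, ty, tz, roll], ...]. A call has 1 to 12 rows; each row shifts and turns the commanded pose from where the row before left it, along the tool's axes as they then stand; what a row does not reach is not made up. A row lasts 1/10 s, in which the tool goes at most 50 mm and 8.59 degrees, less where a joint would pass 70% of its speed; a pose out of reach is approached as far as the arm can. A call is refused whole if a number of a shift passes 0.05 or a number of a turn 1, either way. A call with a gripper value outside its range is refused whole. The fingers move at their own pace and stop on an object; the grip force is fixed at half the most. Time passes only in rows, so rows that do not move let the fingers close. It gives the time, the measured TCP pose, the force and the opening at its end, in the units of the state.
- get_state(): the state, without advancing time (a new reading comes with each control period).
- optics.capture(name): name is "scene" or "top" or "wrist"; returns the picture (420x560x3 uint8, red, green, blue); there is no depth.
- optics.calibration(name): a dict with "mtx" (3x3 intrinsics, pixels), "position" and "attitude" of the camera in the world; the wrist camera has in their place "hand_eye" (4x4, takes a point from camera to tool coordinates, whose origin is the TCP and whose axes are the flange's). Camera axes: x right, y down, z forward; pixel columns grow to the right and rows downward; lengths in m; the calibration is good to about 2 mm. A picture is of the moment at which its call begins: read the wrist's pose just before it. calibration takes no time and is no camera call.
- job.finish_job(): hands the job in, once; it reports no verdict.
The state is a dict: "time_s": time; "q": joint angles; "dq": joint speeds; "tau": joint torques, N m; "tcp_pos": TCP position; "tcp_rot": TCP orientation; "contact_force": force on the tool from outside, world axes, zero at the start; "wrist_torque": the same for the moment, N m; "grip_width": finger opening in m.
Only numpy, scipy, OpenCV 4.12 (cv2) and the standard library are available. Lean on these libraries where they do the work, as an engineer would, in place of code of your own. Each camera call takes 0.05 s, during which the arm holds its last target. There are 200 camera calls.

## Working session

There is one attempt and no reset: what is moved stays moved. The work goes in short steps, Python scripts to look and compute and a tool call to move; the robot and the scene stay as the last step left them, time stands still between calls to the robot, and variables do not carry over. Pictures are saved under pics/ and viewed, about 8 in all and at most 12, crops included, and the job is handed in when it is done.

Besides the shell and the picture viewer there is one more tool, called after "Request:" as name(argument=value, ...), one argument or row to a line, values as JSON. drive_tool: Moves the arm, as the interface text tells. Its arguments: {"type":"object","properties":{"plan":{"type":"array","items":{"type":"array","items":{"type":"number"}}}},"required":["plan"]}

```bash
mkdir -p pics; cat > h.py <<'E'
import numpy as np, cv2
from scipy.spatial.transform import Rotation as R
from station import get_state, optics, job
def cam(n):
    c=optics.calibration(n); K=np.array(c["mtx"])
    if n=="wrist":
        s=get_state(); T=np.eye(4); r=np.array(s["tcp_rot"]); T[:3,:3]=R.from_euler("xyz",r).as_matrix() if r.size==3 else r
        T[:3,3]=s["tcp_pos"]; M=T@np.array(c["hand_eye"]); return K,M[:3,:3],M[:3,3]
    a=np.array(c["attitude"]); A=R.from_euler("xyz",a).as_matrix() if a.size==3 else a
    return K,A,np.array(c["position"])
def ray(C,uv,z):
    K,A,p=C; d=A@np.linalg.inv(K)@[uv[0],uv[1],1]; return p+d*(z-p[2])/d[2]
def proj(C,P):
    K,A,p=C; v=K@A.T@(np.array(P)-p); return v[:2]/v[2]
def snap(n,f):
    C=cam(n); im=np.array(optics.capture(n)); cv2.imwrite("pics/"+f,im[:,:,::-1]); return C,im
E
python3 - <<'E'
from h import *
print(get_state())
for n in("scene","top","wrist"):print(n,optics.calibration(n))
a=snap("top","t1.png");b=snap("scene","s1.png")
E
```

```text
{'time_s': 0.0, 'q': array([ 1.00766945e+00,  3.81199489e-01,  1.29822396e+00, -2.50502114e-06,
        1.46359960e+00, -2.15301191e-01]), 'dq': array([ 0.00170777,  0.0004851 , -0.00260151, -0.00058941, -0.00105103,
       -0.00177117]), 'tau': array([-3.77057322e-04, -4.37942040e+01, -2.24558634e+01,  7.13621196e-02,
        3.52711009e-02, -1.54409390e-04]), 'tcp_pos': array([0.18732666, 0.51683017, 0.23814831]), 'tcp_rot': array([-3.14019475e+00, -3.03159038e-04,  2.79376702e+00]), 'contact_force': array([ 0.15132339, -0.65631607,  0.16189044]), 'wrist_torque': array([ 0.03554719,  0.021935  , -0.02530601]), 'grip_width': 0.0883998049122352}
scene {'mtx': array([[422.85191992,   0.        , 276.51619773],
       [  0.        , 422.85191992, 208.88262248],
       [  0.        ,   0.        ,   1.        ]]), 'position': array([1.23944243, 0.7265591 , 0.85288041]), 'attitude': array([-2.20736209,  0.01380312,  2.37561651])}
top {'mtx': array([[410.38284351,   0.        , 277.09068883],
       [  0.        , 410.38284351, 214.59908035],
       [  0.        ,   0.        ,   1.        ]]), 'position': array([0.3521712 , 0.00261605, 1.26535384]), 'attitude': array([-2.98570127, -0.03241616, -1.54583526])}
wrist {'mtx': array([[353.06065768,   0.        , 277.05228037],
       [  0.        , 353.06065768, 211.9760206 ],
       [  0.        ,   0.        ,   1.        ]]), 'hand_eye': array([[ 3.36319645e-04, -9.55176016e-01, -2.96038285e-01,
         7.67076171e-02],
       [ 9.99999791e-01,  1.57848373e-04,  6.26765538e-04,
         1.12503857e-04],
       [-5.51942248e-04, -2.96038434e-01,  9.55175869e-01,
        -1.46259122e-01],
       [ 0.00000000e+00,  0.00000000e+00,  0.00000000e+00,
         1.00000000e+00]])}
```

View pics/t1.png

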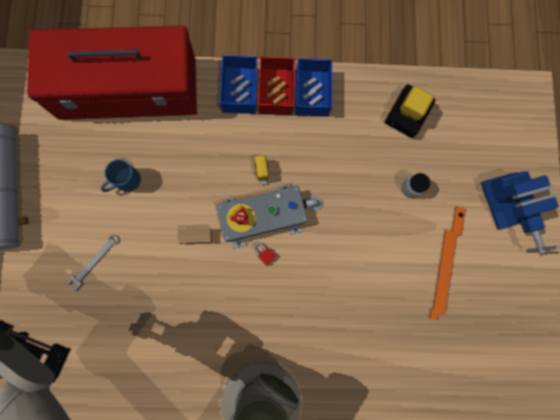

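View pics/s1.png

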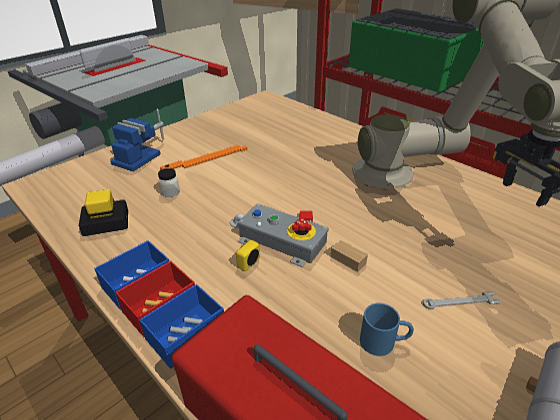

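The top picture shows the red stop at about (240,216), green at (272,210), blue at (293,205) by the conduit end. So blue is the outer button. The padlock is at (266,255), the offcut at (195,234) and the tape measure at (262,167).

```bash
python3 - <<'E'
from h import *
C=cam("top"); im=cv2.imread("pics/t1.png"); hsv=cv2.cvtColor(im,cv2.COLOR_BGR2HSV)
def blob(lo,hi,x0,x1,y0,y1):
    m=cv2.inRange(hsv,np.array(lo),np.array(hi)); k=np.zeros_like(m);k[y0:y1,x0:x1]=m[y0:y1,x0:x1]
    n,_,st,ce=cv2.connectedComponentsWithStats(k); i=1+np.argmax(st[1:,4]); return ce[i],st[i,4]
P={}
for n,a,z in(("blue",((100,120,40),(130,255,255),284,302,196,214),.0755),("green",((60,80,40),(90,255,255),262,282,200,220),.0745),("red",((0,150,60),(6,255,255),225,256,200,232),.0895),("yel",((20,120,80),(35,255,255),222,262,198,236),.06)):
    u,s=blob(*a); P[n]=ray(C,u,z); print(n,u,s,P[n].round(4))
for n in("red","green"):print(n,np.linalg.norm((P[n]-P["blue"])[:2]))
d=(P["red"]-P["blue"])[:2]; print("yaw station",np.degrees(np.arctan2(d[1],d[0]))-90)
for n,uv,z in(("offcut",(195,234),.038),("padlock",(266,255),.01),("tape",(262,167),.064)):print(n,ray(C,uv,z).round(3))
s=get_state(); print(R.from_euler("xyz",s["tcp_rot"]).as_matrix().round(3))
E
```

```text
blue [291.27272727 204.63636364] 44 [ 0.5712 -0.0724  0.0755]
green [271.22857143 209.42857143] 35 [ 0.5552 -0.0137  0.0745]
red [240.37037037 217.24074074] 108 [0.527  0.0751 0.0895]
yel [240.67609254 218.29305913] 389 [0.5283 0.0759 0.06  ]
red 0.1539351949779239
green 0.060858835972304286
yaw station 16.66380469068892
offcut [0.48  0.211 0.038]
padlock [ 0.425 -0.002  0.01 ]
tape [0.686 0.018 0.064]
[[-0.94   0.341 -0.001]
 [ 0.341  0.94  -0.001]
 [ 0.    -0.001 -1.   ]]
```

Request:
drive_tool(
  plan=[
    [0.088,-0.039,-0.025,0.003,0],
    [0.088,-0.039,-0.025,0.003,0],
    [0.088,-0.039,-0.025,0.003,0],
    [0.088,-0.039,-0.025,0.003,0],
    [0.088,-0.039,-0.025,0.003,0],
    [0.088,-0.039,-0.025,0.003,0],
    [0.088,-0.039,-0.025,0.003,0],
    [0.088,-0.039,-0.025,0.003,0],
    [0.088,-0.039,-0.025,0.003,0],
    [0.088,-0.039,-0.025,0.003,0],
    [0.088,-0.039,-0.025,0.003,0],
    [0.088,-0.039,-0.025,0.003,0],
  ],
)

```text
time_s: 1.3
tcp_pos: [0.5259, 0.0737, 0.2024]
tcp_rot: [-3.142, -0.001, 2.794]
contact_force: [0.7, 0.0, -0.2]
grip_width: 0.0877
```

Request:
drive_tool(
  plan=[
    [0.088,0,0,0,0],
    [0.088,0,0,0,0],
  ],
)

```text
time_s: 1.5
tcp_pos: [0.5251, 0.0749, 0.2021]
tcp_rot: [-3.141, -0.002, 2.792]
contact_force: [0.0, 0.2, -0.7]
grip_width: 0.0884
```

```bash
python3 - <<'E'
from h import *
s=get_state();print(s["time_s"],s["tcp_pos"],s["tcp_rot"],s["q"])
C,im=snap("wrist","w1.png")
E
```

```text
1.5 [0.52514089 0.07491257 0.20211342] [-3.14135275e+00 -1.52050544e-03  2.79209871e+00] [-8.17459243e-02  3.77302727e-01  1.41399952e+00  1.75092483e-04
  1.35182020e+00 -1.30308666e+00]
```

View pics/w1.png

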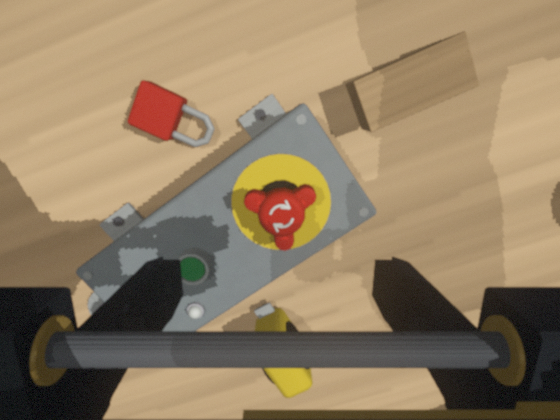

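The wrist picture shows the head centred at about (281,213). Its lobes are at (253,201), (306,196) and (284,241), and the fingertips at (165,265) and (390,265). Next I get the axis and lobe angle.

```bash
cat > m.py <<'E'
from h import *
def lobes(C,im,box,dz=0):
    x0,x1,y0,y1=box; hsv=cv2.cvtColor(im,cv2.COLOR_RGB2HSV); m=cv2.inRange(hsv,np.array((0,130,30)),np.array((6,255,255)))|cv2.inRange(hsv,np.array((172,130,30)),np.array((180,255,255)))
    k=np.zeros_like(m);k[y0:y1,x0:x1]=m[y0:y1,x0:x1]
    c=max(cv2.findContours(k,cv2.RETR_EXTERNAL,cv2.CHAIN_APPROX_NONE)[0],key=cv2.contourArea)
    h=cv2.drawContours(np.zeros_like(m),[c],-1,255,-1)
    w=cv2.inRange(hsv,np.array((0,0,120)),np.array((180,90,255)))&h; v,u=np.nonzero(w)
    ctr=ray(C,(u.mean(),v.mean()),.0955-dz); print("white centre",u.mean(),v.mean(),len(u),ctr.round(4))
    P=np.array([ray(C,p[0],.086-dz) for p in c]); t=P[:,:2].mean(0)
    for it in range(4):
        d=P[:,:2]-t; r=np.hypot(*d.T); a=np.degrees(np.arctan2(d[:,1],d[:,0]))
        # lobe phase by third harmonic, then tips -> centre
        ph=np.degrees(np.angle(np.sum((r-r.min())**2*np.exp(3j*np.radians(a)))))/3
        tips=[]
        for j in range(3):
            q=(a-ph-120*j+180)%360-180; s=abs(q)<40; i=np.argsort(-r*s)[:6]; tips.append(P[i,:2].mean(0))
        t=np.mean(tips,0)
    tips=np.array(tips); d=tips-t
    print("tips",tips.round(4).tolist(),"r",np.hypot(*d.T).round(4),"ang",np.degrees(np.arctan2(d[:,1],d[:,0])).round(1),"phase",ph,"axis",t.round(4))
E
python3 - <<'E'
from m import *
im=cv2.imread("pics/w1.png")[:,:,::-1].copy(); C=cam("wrist"); lobes(C,im,(230,330,170,255))
hsv=cv2.cvtColor(im,cv2.COLOR_RGB2HSV)
m=cv2.inRange(hsv,np.array((20,130,60)),np.array((35,255,255)))
m[:145]=0;m[255:]=0;c=cv2.convexHull(np.vstack(cv2.findContours(m,0,2)[0])); print("yellow",ray(C,cv2.fitEllipse(c)[0],.061),cv2.fitEllipse(c))
E
```

```text
white centre 281.18297872340423 215.54468085106382 235 [0.53   0.0774 0.0955]
tips [[0.5602, 0.0687], [0.5213, 0.1056], [0.5091, 0.0565]] r [0.0311 0.03   0.0294] ang [ -15.3  107.3 -135.9] phase -14.039643321265041 axis [0.5302 0.0769]
yellow [0.52866343 0.07786462 0.061     ] ((280.64251708984375, 201.4834442138672), (94.95358276367188, 98.51019287109375), 88.73002624511719)
```

Request:
drive_tool(
  plan=[
    [0,-0.0035,0.004,0,0],
    [0,0,0,0.02,0],
    [0,0,0,0.02,0],
    [0,0,0,0.02,0],
    [0,0,0,0.02,0],
    [0,0,0,0.01,0],
    [0,0,0,0,0],
    [0,0,0,0,0],
  ],
)

```text
time_s: 2.35
tcp_pos: [0.5301, 0.0785, 0.1135]
tcp_rot: [3.141, 0.001, 2.795]
contact_force: [-0.4, 0.3, 1.0]
grip_width: 0.0258
```

Request:
drive_tool(
  plan=[
    [0,0,0,0,0],
    [0,0,0,0,0],
    [0,0,0,0,0],
    [0,0,0,0.006,0],
    [0,0,0,0.006,0],
    [0,0,0,0.005,0],
    [0,0,0,0.004,0],
    [0,0,0,0.002,0],
    [0,0,0,0.002,0],
    [0,0,0,0,0],
    [0,0,0,0,0],
    [0,0,0,0,0],
  ],
)

```text
time_s: 3.55
tcp_pos: [0.5298, 0.0781, 0.0893]
tcp_rot: [3.142, 0.001, 2.794]
contact_force: [-5.6, 0.8, 18.8]
grip_width: 0.0007
```

Request:
drive_tool(
  plan=[
    [0,0,0,0.002,0],
    [0,0,0,0,0],
    [0,0,0,0,0],
    [0,0,0,0,0],
  ],
)

```text
time_s: 3.95
tcp_pos: [0.5299, 0.0781, 0.0891]
tcp_rot: [3.141, 0.003, 2.794]
contact_force: [-12.3, -0.8, 35.7]
grip_width: 0.0005
```

Request:
drive_tool(
  plan=[
    [0,0,0,-0.01,0],
    [0,0,0,-0.02,0],
    [0,-0.008,0.016,0,0],
    [0,-0.008,0.017,0,0],
    [0,0,0,0,1],
    [0,0,0,0,1],
    [0,0,0,0,1],
    [0,0,0,0,1],
    [0,0,0,0,1],
    [0,0,0,0,0],
    [0,0,0,0,0],
    [0,0,0,0,0],
  ],
)

```text
time_s: 5.15
tcp_pos: [0.5561, 0.1036, 0.1156]
tcp_rot: [-3.141, -0.0, 2.359]
contact_force: [-0.1, -1.1, -0.5]
grip_width: 0.0001
```

```bash
python3 - <<'E'
from m import *
s=get_state();print(s["time_s"],s["tcp_pos"],s["tcp_rot"],s["q"][5],s["contact_force"])
C,im=snap("wrist","w2.png")
cv2.imwrite("pics/w2.png",im[:,:,::-1])
E
```

```text
5.15 [0.55610768 0.10364354 0.11560758] [-3.14144196e+00 -1.30353170e-04  2.35917391e+00] -0.8133379120882378 [-0.07294261 -1.07474028 -0.4764534 ]
```

View pics/w2.png

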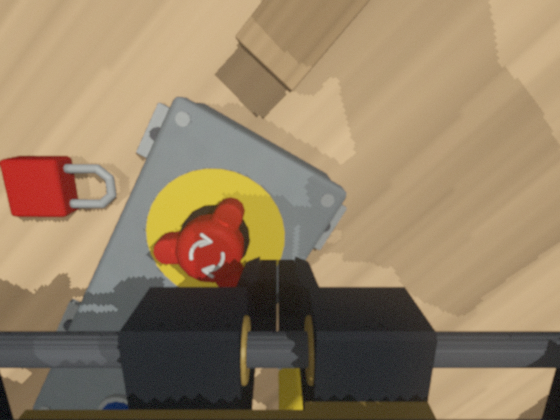

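Request:
drive_tool(
  plan=[
    [0,0,0,0.015,0],
    [0,0,0,0.015,0],
    [0,0,0,0.0125,0],
    [0,0,0,0,0],
    [0,0,0,0,0],
  ],
)

```text
time_s: 5.7
tcp_pos: [0.5563, 0.1036, 0.0734]
tcp_rot: [-3.142, 0.0, 2.358]
contact_force: [0.1, -0.6, -0.1]
grip_width: 0.0001
```

Request:
drive_tool(
  plan=[
    [0,-0.0032,-0.0001,0,1],
    [0,-0.0032,-0.0002,0,1],
    [0,-0.0032,-0.0001,0,1],
    [0,-0.0016,0,0,0.5],
    [0,-0.0016,-0.0001,0,0.5],
    [0,-0.0016,0,0,0.5],
    [0,-0.0016,0,0,0.5],
    [0,0,0,0,0],
  ],
)

```text
time_s: 6.5
tcp_pos: [0.5652, 0.0908, 0.0741]
tcp_rot: [3.14, -0.0, 1.921]
contact_force: [0.0, 4.1, 1.1]
grip_width: 0.0005
```

Request:
drive_tool(
  plan=[
    [0,-0.0016,0,0,0.5],
    [0,-0.0016,-0.0001,0,0.5],
    [0,-0.0016,0,0,0.5],
    [0,-0.0016,0,0,0.5],
    [0,-0.0016,-0.0001,0,0.5],
    [0,-0.0016,0,0,0.5],
    [0,-0.0016,0,0,0.5],
    [0,-0.0016,-0.0001,0,0.5],
    [0,-0.0016,0,0,0.5],
    [0,-0.0016,-0.0001,0,0.5],
    [0,0,0,0,0],
  ],
)

```text
time_s: 7.6
tcp_pos: [0.5678, 0.0744, 0.0743]
tcp_rot: [3.138, 0.0, 1.486]
contact_force: [3.0, 0.1, 1.9]
grip_width: 0.0001
```

```bash
python3 - <<'E'
from m import *
C,w=snap("wrist","w3.png"); D,s=snap("scene","s3.png")
u,v=proj(D,(.53,.077,.09)).astype(int); s=cv2.resize(s[v-35:v+35,u-50:u+50],(600,420),interpolation=cv2.INTER_CUBIC)
w=cv2.resize(w,(560,420)); o=np.hstack([w[120:420,:],s[:300]]); o=cv2.resize(o,(800,207)); 
o=np.vstack([cv2.resize(w[140:320,100:400],(600,300)),s[:300]]); cv2.imwrite("pics/c3.png",o[:,:,::-1])
E
```

```text
(no output)
```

View pics/c3.png

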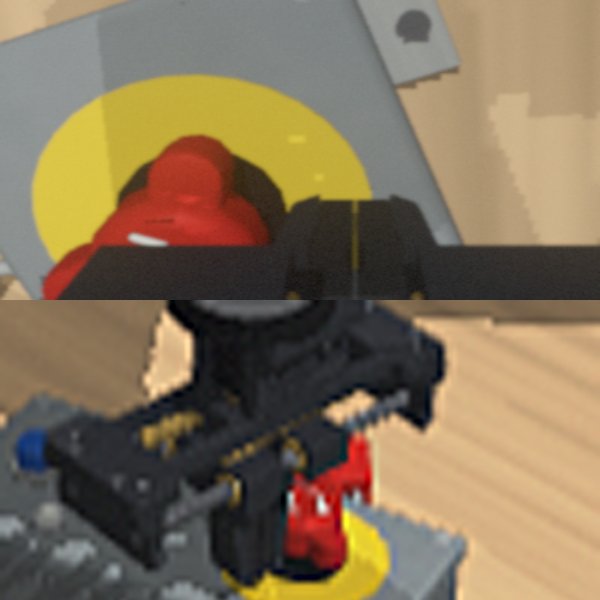

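The wrist crop shows the fingertip pair at the lobe's round end rather than its straight side. The tip is narrower than I assumed, and the contact force is radial. I'll back off, move about 5 mm inward and push again.

Request:
drive_tool(
  plan=[
    [0,0.0032,-0.0001,0,-1],
    [0,0.0032,-0.0002,0,-1],
    [0,0.0032,-0.0001,0,-1],
    [0,0.0032,-0.0001,0,-1],
    [0,0.0032,-0.0002,0,-1],
    [0,0.0032,-0.0001,0,-1],
    [0,0.0032,-0.0001,0,-1],
    [0,0.0032,-0.0002,0,-1],
    [0,0,0,0,0],
    [0,0,0,0,0],
  ],
)

```text
time_s: 8.7
tcp_pos: [0.56, 0.0987, 0.0731]
tcp_rot: [-3.141, -0.0, 2.182]
contact_force: [-0.2, -0.3, 0.3]
grip_width: 0.0006
```

Request:
drive_tool(
  plan=[
    [0,0,-0.0025,0,0],
    [0,0,-0.0025,0,0],
    [0,0,0,0,0],
    [0,0,0,0,0],
  ],
)

```text
time_s: 9.1
tcp_pos: [0.5568, 0.0962, 0.0734]
tcp_rot: [3.139, 0.0, 2.182]
contact_force: [4.2, 2.2, -2.2]
grip_width: 0.0005
```

Request:
drive_tool(
  plan=[
    [0,0,0.008,0,0],
    [0,0,0,0,1],
    [0,0,0,0,1],
    [0,0,0,0,1],
    [0,0,0,0,1],
    [0,0,0,0,1],
    [0,0,0,0,1],
    [0,0,0,0,1],
    [0,0,0,0,1],
    [0,0,0,0,0],
    [0,0,0,0,0],
  ],
)

```text
time_s: 10.2
tcp_pos: [0.5628, 0.1005, 0.0732]
tcp_rot: [-3.141, 0.0, 1.487]
contact_force: [-0.7, -0.2, 0.5]
grip_width: 0.0004
```

Request:
drive_tool(
  plan=[
    [0,-0.004,0.001,0,0],
    [0,-0.0043,0.0011,0,0],
    [0,0,0,0,0],
    [0,0,0,0,0],
  ],
)

```text
time_s: 10.6
tcp_pos: [0.5641, 0.0918, 0.0733]
tcp_rot: [-3.142, -0.0, 1.485]
contact_force: [-0.1, -0.1, -0.5]
grip_width: 0.0003
```

Request:
drive_tool(
  plan=[
    [0,-0.0015,0.0007,0,0.5],
    [0,-0.0015,0.0007,0,0.5],
    [0,-0.0014,0.0007,0,0.5],
    [0,-0.0015,0.0008,0,0.5],
    [0,-0.0014,0.0007,0,0.5],
    [0,-0.0015,0.0007,0,0.5],
    [0,-0.0014,0.0007,0,0.5],
    [0,-0.0015,0.0008,0,0.5],
    [0,0,0,0,0],
  ],
)

```text
time_s: 11.5
tcp_pos: [0.5671, 0.0796, 0.0733]
tcp_rot: [3.141, -0.001, 1.135]
contact_force: [2.2, 0.9, 0.4]
grip_width: 0.0003
```

Request:
drive_tool(
  plan=[
    [0,-0.0015,0.0007,0,0.5],
    [0,-0.0015,0.0007,0,0.5],
    [0,-0.0014,0.0007,0,0.5],
    [0,-0.0015,0.0008,0,0.5],
    [0,-0.0014,0.0007,0,0.5],
    [0,-0.0015,0.0007,0,0.5],
    [0,0,0,0,0],
  ],
)

```text
time_s: 12.2
tcp_pos: [0.5666, 0.0697, 0.0735]
tcp_rot: [3.141, -0.001, 0.875]
contact_force: [3.4, 1.2, 0.5]
grip_width: 0.0004
```

Request:
drive_tool(
  plan=[
    [0,-0.0015,0.0007,0,0.5],
    [0,-0.0015,0.0007,0,0.5],
    [0,-0.0014,0.0007,0,0.5],
    [0,-0.0015,0.0008,0,0.5],
    [0,-0.0014,0.0007,0,0.5],
    [0,-0.0015,0.0007,0,0.5],
    [0,0,0,0,0],
  ],
)

```text
time_s: 12.9
tcp_pos: [0.5634, 0.0604, 0.0736]
tcp_rot: [3.14, -0.002, 0.613]
contact_force: [5.4, 1.4, 0.8]
grip_width: 0.0004
```

Request:
drive_tool(
  plan=[
    [0,-0.0015,0.0007,0,0.5],
    [0,-0.0015,0.0007,0,0.5],
    [0,-0.0014,0.0007,0,0.5],
    [0,-0.0015,0.0008,0,0.5],
    [0,-0.0014,0.0007,0,0.5],
    [0,-0.0015,0.0007,0,0.5],
    [0,-0.0014,0.0007,0,0.5],
    [0,0,0,0,0],
    [0,0,0,0,0],
  ],
)

```text
time_s: 13.8
tcp_pos: [0.557, 0.0511, 0.0737]
tcp_rot: [3.14, -0.002, 0.309]
contact_force: [5.7, -0.7, 0.4]
grip_width: 0.0007
```

```bash
python3 - <<'E'
from m import *
C,w=snap("wrist","w4.png"); D,s=snap("scene","s4.png")
u,v=proj(D,(.53,.077,.09)).astype(int); s=cv2.resize(s[v-35:v+35,u-50:u+50],(600,420),interpolation=cv2.INTER_CUBIC)
o=np.vstack([cv2.resize(w[140:320,100:400],(600,300)),s[:300]]); cv2.imwrite("pics/c4.png",o[:,:,::-1])
E
```

```text
(no output)
```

View pics/c4.png

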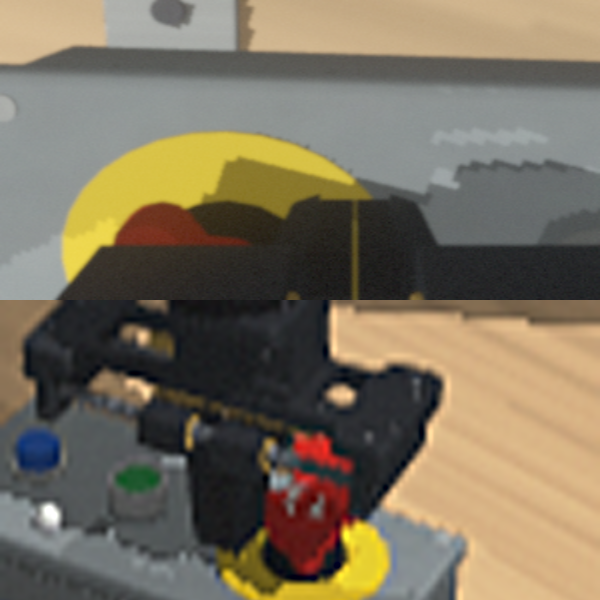

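Request:
drive_tool(
  plan=[
    [0,-0.0012,0.0006,0,0.4],
    [0,0,0,0,0],
    [0,0,0,0,0],
    [0,0.0028,-0.0016,0,-1],
    [0,0.0028,-0.0017,0,-1],
    [0,0.0028,-0.0016,0,-1],
    [0,0.0028,-0.0017,0,-1],
    [0,0.0028,-0.0016,0,-1],
    [0,0.0028,-0.0017,0,-1],
    [0,0.0028,-0.0016,0,-1],
    [0,0.0028,-0.0017,0,-1],
  ],
)

```text
time_s: 15.0
tcp_pos: [0.5666, 0.0734, 0.0733]
tcp_rot: [3.141, -0.0, 0.976]
contact_force: [1.9, 1.3, 0.5]
grip_width: 0.0003
```

Request:
drive_tool(
  plan=[
    [0,0.0028,-0.0016,0,-1],
    [0,0.0028,-0.0017,0,-1],
    [0,0.0028,-0.0016,0,-1],
    [0,0.0028,-0.0017,0,-1],
    [0,0.0028,-0.0016,0,-1],
    [0,0.0028,-0.0017,0,-1],
    [0,0.002,0.003,0,0],
    [0,0,0,0,0],
    [0,0,0,-0.02,0],
    [0,0,0,-0.03,0],
    [0,0,0,-0.04,0],
    [0,0,0,0,0],
  ],
)

```text
time_s: 16.2
tcp_pos: [0.5686, 0.0939, 0.1681]
tcp_rot: [3.133, -0.0, 1.493]
contact_force: [0.6, 0.5, -0.5]
grip_width: 0.0007
```

```bash
python3 - <<'E'
from m import *
s=get_state();print(s["time_s"],s["tcp_pos"],s["tcp_rot"],s["contact_force"])
C,w=snap("wrist","w5.png"); print(proj(C,(.5297,.0774,.0955)),proj(C,(.5297,.0774,.089)))
D,s=snap("scene","s5.png"); s1=cv2.imread("pics/s1.png")[:,:,::-1]
u,v=proj(D,(.53,.077,.09)).astype(int)
c=lambda s:cv2.resize(s[v-25:v+25,u-25:u+25],(300,300),interpolation=cv2.INTER_CUBIC)
o=np.vstack([cv2.resize(w[100:400,:],(600,300)),np.hstack([c(s1),c(s)])]); cv2.imwrite("pics/c5.png",o[:,:,::-1])
E
```

```text
16.2 [0.56856137 0.09390679 0.16808376] [ 3.13287321e+00 -2.02108852e-04  1.49253111e+00] [ 0.63231829  0.52814927 -0.52640417]
[220.31145621 252.7413489 ] [221.67722299 248.91587231]
```

View pics/c5.png

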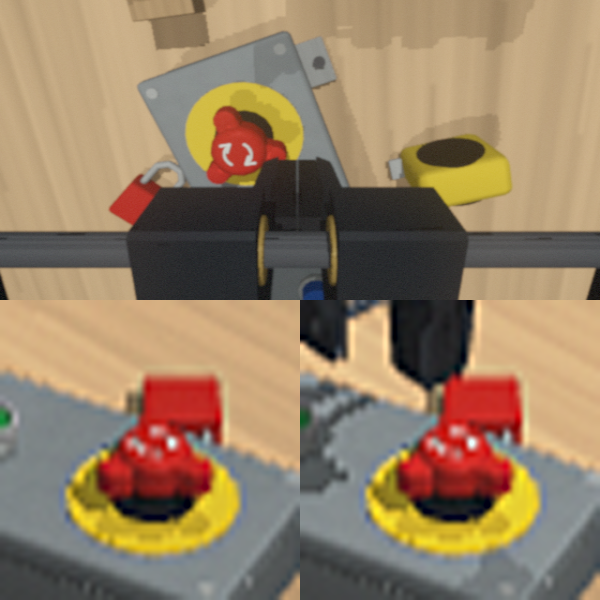

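Request:
drive_tool(
  plan=[
    [0,-0.033,0.003,0,0],
    [0,-0.033,0.003,0,0],
    [0,-0.033,0.003,0,0],
    [0,-0.033,0.003,0,0],
    [0,-0.033,0.003,0,0],
    [0,0,0,0.02,0],
    [0,0,0,0.02,0],
    [0,0,0,0,0],
    [0,0,0,0,0],
    [0,0,0,0,0],
  ],
)

```text
time_s: 17.3
tcp_pos: [0.5691, -0.0715, 0.1238]
tcp_rot: [3.141, 0.0, 1.494]
contact_force: [0.1, -1.4, -1.1]
grip_width: 0.0002
```

```bash
python3 - <<'E'
from m import *
s=get_state();print(s["time_s"],s["tcp_pos"],s["tcp_rot"],s["contact_force"])
snap("scene","s6.png"); D=cam("scene"); u,v=proj(D,(.53,.077,.09)).astype(int)
for f in("s1","s5","s6"):
    h=cv2.cvtColor(cv2.imread(f"pics/{f}.png"),cv2.COLOR_BGR2HSV)[v-5:v+15,u-14:u+20]; m=cv2.inRange(h,np.array((0,150,60)),np.array((6,255,255)))|cv2.inRange(h,np.array((174,150,60)),np.array((180,255,255)));y,x=np.nonzero(m);print(f,x.mean(),y.mean(),len(x),y.max())
T,t=snap("top","t6.png"); h=cv2.cvtColor(t,cv2.COLOR_RGB2HSV); b=cv2.imread("pics/t1.png"); 
w=np.array(optics.capture("wrist")); W=cam("wrist")
im=cv2.imread("pics/s6.png"); c=proj(D,(.571,-.072,.0755)).astype(int)
im=cv2.resize(im[c[1]-40:c[1]+40,c[0]-50:c[0]+70],(600,400),interpolation=cv2.INTER_CUBIC); cv2.imwrite("pics/c6.png",im)
E
```

```text
17.3 [ 0.56914333 -0.07152074  0.12378631] [3.14093547e+00 2.16352926e-04 1.49373683e+00] [ 0.06672235 -1.40147668 -1.05121931]
s1 14.971428571428572 6.708571428571428 175 12
s5 14.982954545454545 6.681818181818182 176 12
s6 14.89080459770115 6.827586206896552 174 12
```

View pics/c6.png

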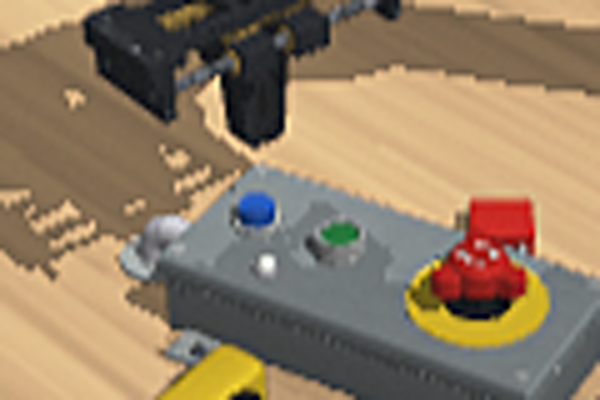

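The head matches the first picture to within 0.2 px, so it is out and back at rest. The fingertips hang over the blue button at crop (255,210). Next is the reset press.

Request:
drive_tool(
  plan=[
    [0,0,0.0018,0.02,0],
    [0,0,0,0.015,0],
    [0,0,0,0.008,0],
    [0,0,0,0.004,0],
    [0,0,0,0.003,0],
    [0,0,0,0.003,0],
    [0,0,0,0.001,0],
    [0,0,0,0,0],
    [0,0,0,0,0],
    [0,0,0,0,0],
  ],
)

```text
time_s: 18.45
tcp_pos: [0.5707, -0.0717, 0.0709]
tcp_rot: [3.14, 0.0, 1.494]
contact_force: [-5.9, 2.5, 12.9]
grip_width: 0.0007
```

Request:
drive_tool(
  plan=[
    [0,0,0,0.001,0],
    [0,0,0,0,0],
    [0,0,0,0,0],
  ],
)

```text
time_s: 18.75
tcp_pos: [0.5707, -0.0717, 0.0707]
tcp_rot: [3.14, 0.001, 1.494]
contact_force: [-8.5, 1.3, 19.9]
grip_width: 0.0007
```

Request:
drive_tool(
  plan=[
    [0,0,0,-0.01,0],
    [0,0,0,-0.03,0],
    [0,0,0,-0.04,0],
    [0,0,0,-0.04,0],
    [0,0,0,-0.04,0],
    [0,0,0,0,0],
    [0,0,0,0,0],
    [0,0,0,0,0],
  ],
)

```text
time_s: 19.55
tcp_pos: [0.5702, -0.0717, 0.227]
tcp_rot: [-3.14, -0.001, 1.494]
contact_force: [0.2, 0.1, -0.6]
grip_width: 0.0002
```

```bash
python3 - <<'E'
from m import *
s=get_state();print(s["time_s"],s["tcp_pos"],s["contact_force"])
snap("scene","s7.png"); D=cam("scene")
def diff(f):
    a=cv2.imread("pics/s1.png").astype(int);return a
for n,P,lo,hi in(("red",(.53,.077,.09),(0,150,60),(6,255,255)),("blue",(.571,-.072,.0755),(100,120,40),(130,255,255)),("green",(.555,-.0137,.0745),(60,80,40),(90,255,255))):
  u,v=proj(D,P).astype(int)
  for f in("s1","s6","s7"):
    h=cv2.cvtColor(cv2.imread(f"pics/{f}.png"),cv2.COLOR_BGR2HSV)[v-8:v+15,u-14:u+18]; m=cv2.inRange(h,np.array(lo),np.array(hi));y,x=np.nonzero(m);print(n,f,x.mean().round(2),y.mean().round(2),len(x))
cv2.imwrite("pics/c7.png",cv2.imread("pics/s7.png"))
E
```

```text
19.55 [ 0.5702202  -0.07165504  0.22701658] [ 0.1934376   0.06170697 -0.56971069]
red s1 15.54 7.7 194
red s6 15.6 7.71 194
red s7 15.73 7.74 194
blue s1 14.92 9.65 40
blue s6 14.92 9.65 40
blue s7 14.92 9.65 40
green s1 14.75 8.46 24
green s6 14.6 8.44 25
green s7 14.75 8.46 24
```

View pics/c7.png

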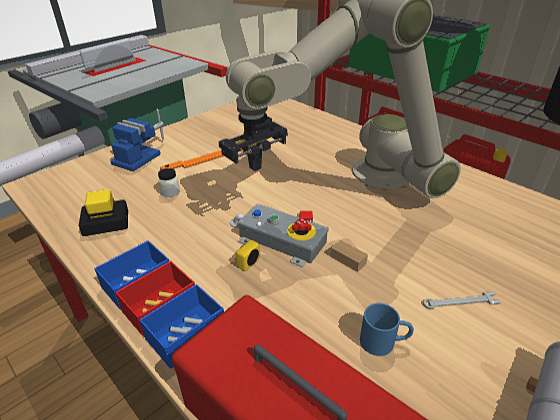

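The red head, blue and green caps all sit where they did at the start, nothing has moved, and the arm is clear. Handing in.

```bash
python3 -c "
from station import job; print(job.finish_job())"
```

```text
the job is handed in; nothing more can be done
None
```

The emergency-stop check is done and handed in at about 19.6 s of robot time; the hand-in gave no verdict.

- **Stop pressed in:** I pushed the red head in with closed fingertips. It bottomed at 36 N with the TCP at z = 0.089 m, about 6.4 mm of travel, and I took that as latched.
- **Turned and released:** The first turn failed because the fingertip rode on the lobe's round end. I backed off and laid the finger flat against the lobe's side. I then turned the head clockwise about 57° (by geometry) at 4–6 N without gripping, and let it turn back.
- **Reset pressed:** I pressed the blue button until it bottomed, about 4.8 mm at 20 N, and let it come back up.

**Last checks:** In the scene camera, the red, blue and green caps match the first picture to within 0.2 px. A latched head should have shifted by about 2 px. By eye, the other things in the last scene picture had not moved, and the arm was clear at z = 0.227 m. The moment of release was not seen directly; I inferred it from the head being back out afterwards.

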